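# Tighten the locker's hold-down screw with a T-handle hex key

### The arm

A 6-joint arm with a two-finger parallel gripper is mounted at the origin on the work surface. World frame = base frame: x ahead of the robot, y to its left, z up, the work surface at z = 0. Lengths are in m, angles in rad, forces in N, time in s.
With the tool pointing down it reaches from about 0.3 to 0.775 m from the base axis. Payload 14.6 kg.
Tool frame: the origin (TCP) lies at the very end of the fingers, on their centre line; the grasp point (between the pads) lies 19 mm behind it; x points along the fingers, z is the direction in which the jaws open and shut, and the axes are right-handed (so a half turn about x gives the same grasp; the last joint's range is limited). The gripper opens to 94 mm and grips with 3 to 60 N. Pads are 16 mm wide; open, the fingers measure 119 mm over their backs; the gripper's body (75 mm by 177 mm) begins 78 mm behind the grasp point.
Start: joints at [1.125, 0.3, 1.521, -0, 1.321, -0.067], TCP at [0.203, 0.511, 0.205] pointing down, gripper open.
Joint ranges: [-3.03, 3.03], [-0.79, 2.21], [0.23, 2.52], [-1.04, 4.18], [0, 3.07], [-2.55, 2.55]. Speed limits (rad/s): [2.22, 2.22, 2.57, 3.14, 3.14, 3.14].

### API

Orientations are given as [roll, pitch, yaw] about the fixed x, y, z axes, in that order (R = Rz(yaw) Ry(pitch) Rx(roll)).
In Python, from station import ctrl gives the robot as it stands. The module is installed in compiled form; this text tells all that it offers.
- The arm moves only by the tool servo_tool, never from a script. Its argument "motion" is one flat list of numbers, 4 for each row, row after row: the shift along the tool's x, y, z in mm, then the turn about the tool's x in degrees. In form: [dx, dy, dz, roll, dx, dy, dz, roll, ...]. A call has 1 to 20 rows; each row is the pose to reach, as a shift and turn from the pose commanded when the call began, along the tool's axes at that moment; what a row does not reach only later rows make up. A row lasts 1/8 s, in which the tool goes at most 62.5 mm and 10.7 degrees, less where a joint would pass 70% of its speed; a pose out of reach is approached as far as the arm can. A call with a gripper value outside its range is refused whole. "gripper" is the opening, from 0 (shut) to 1 (fully open), set as the call begins (left out, the last holds). The fingers move at their own pace and stop on an object; "force" is the grip in N (left out, the last holds). Time passes only in rows, so rows that repeat a pose let the fingers close. It gives the time, the measured TCP pose, the force and the opening at its end, in the units of the state.
- ctrl.get_obs(): the state, without advancing time (a new reading comes with each control period).
- ctrl.camera(name): name is "scene" or "top" or "wrist"; returns a dict with "color" (420x560x3 uint8, red, green, blue), "z_map" (420x560 float32, m along the optical axis (not along the pixel's ray), 0 where there is no reading), "fx", "fy", "cx", "cy" (pixels), "rvec" (rotation vector, rad) and "tvec" (3), from world to camera coordinates, as OpenCV has them. Camera axes: x right, y down, z forward; pixel columns grow to the right and rows downward; lengths in m; the calibration is good to about 2 mm. A picture is of the moment at which its call begins.
- ctrl.hand_in(): hands the job in, once; it reports no verdict.
The state is a dict: "time_s": time; "qpos": joint angles; "joint_vel": joint speeds; "tau": joint torques, N m; "ee_pos": TCP position; "eef_rot": TCP orientation; "force": force on the tool from outside, world axes, zero at the start; "moment": the same for the moment, N m; "grip_width": finger opening in m.
Only numpy, scipy, OpenCV 4.12 (cv2) and the standard library are available. Lean on these libraries where they do the work, as an engineer would, in place of code of your own. Each camera call takes 0.05 s, during which the arm holds its last target.

### The job

The valuables locker must be bolted down to the returns counter. Take the T-handle hex key from its holder, seat it fully in the recessed hold-down screw of the locker's foot before turning, feeling gently for the bore and its hexagon without pushing hard, then turn the screw clockwise until it is tight and leave the key standing fully home in the screw. Do not disturb the other goods on the counter.

Things in the scene. Friction and masses are not known exactly. Their poses are not given: they have to be found in the camera images.
- key: Loose T-handle hex key standing tip down in the holder, about 0.2 kg. Origin at the centre of its lower tip, z up along the blade, x along the crossbar. Steel hexagonal blade 17 mm across flats (19.6 across corners, corners at +x and -x), 100 mm long, the tip's edge chamfered 1 mm at 45 degrees.
- key_tip (a point): Centre of the key's lower tip (same point and axes as key).
- key_bar (a point): Middle of the key's black plastic crossbar, 111 mm above the tip; axes as key. The bar is 85 mm long (x), 18 wide (y), 22 high. Grip it across its 18 mm width, over the blade.
- holder: Fixed grey plastic block 70 x 70 mm, 50 mm high, origin under its centre. A round vertical hole, 21.5 mm in diameter and 40 mm deep, in the middle of its top holds the key (hole floor 10 mm above the counter).
- locker: Fixed grey metal locker, 280 (x) x 220 (y) mm, top 276 mm above the counter, with glass doors. Its steel foot plate carries the hold-down screw in a square boss 62 x 62 mm, 47 mm high, clamped on a saddle between guide rails. Origin on the counter under the boss's middle position, z up; glass front 190 mm away towards -y.
- boss_mid (a point): Middle position of the boss's top, 47 mm above the counter. The boss and its vertical bore (20.8 mm diameter) really sit up to 6 mm off it, either way along the locker's y (not measured; x is true). The screw's top lies 14 mm down the bore, coaxial; its hexagon socket is 18 mm across flats, 12 deep, floor 26 mm below the boss's top. A key out of line (over 6 degrees; every 60) rests on the rim, about 14.5 mm down.
- screw (a joint): Turn of the screw, rad; grows clockwise seen from above. Found loose at 0 to 0.35; binds (tight) at 1.2, stop there: 0.15 N m is enough. Until then resists with about 0.06 N m; stays where left. The direction in which its hexagon lies does NOT follow from this value (any angle): feel or look for it. A seated key has about 6 degrees of play either way.
- sunglasses: Bystander: sunglasses with a brown tortoiseshell frame, standing with its arms open on the counter, 140 mm wide, 135 mm long, 41 mm high, 35 g. Origin under the middle of the front.
- opener: Bystander: flat chrome bottle opener, 115 mm long, 6 mm thick, with a ring at one end. Origin under its middle.
- parcel: Bystander: small cardboard parcel 120 x 90 x 50 mm, 0.3 kg. Origin under its centre.
Not all that is in view belongs to the job. Leave any green, red or yellow look-alike of the key alone.

How it is judged:
On the way, in this order (a step that is already met when the one before it is completed fails the run):
1. the key is seated fully in the screw's socket, before the screw has been turned beyond 0.6 rad (z of key_tip in the frame of boss_mid below -0.0235 m and horizontal distance between key_tip and boss_mid below 0.009 m and angle between the z axis of key and the z axis of locker, either way round below 0.12 rad and value of joint screw below 0.6 rad), for 0.2 s.
2. the screw is turned clockwise until tight with the key fully home (value of joint screw above 1.12 rad and z of key_tip in the frame of boss_mid below -0.0225 m), for 0.1 s.
At the end, for the whole second after the job is handed in: The screw is tight (joint above 1.12 rad, it binds at 1.2) and the released key stands at rest fully home in it: tip at least 22.5 mm below the boss's top (floor at 26 mm), within 9 mm of the boss's middle position and within 0.15 rad of its direction (all of step 2 and horizontal distance between key_tip and boss_mid below 0.009 m and angle between the z axis of key and the z axis of locker, either way round below 0.15 rad and linear speed of key below 0.02 m/s); the robot touches nothing.
It fails at once if the key is pushed or wrenched hard against the locker or its screw (sum of contact forces above 40 N) (contact force between key and locker above 40 N).
It fails at once if the key is pushed with over 30 N against the locker or its screw before it is home (contact force between key and locker above 30 N and z of key_tip in the frame of boss_mid above -0.0235 m).
It fails at once if the sunglasses, the bottle opener or the parcel is moved by more than 15 mm (distance of any of sunglasses, opener, parcel from where it was at the start of the episode above 0.015 m).
It also fails if it takes over 70 s, if anything falls off the work surface, if the arm or the gripper's body presses on something with over 40 N, if the wrist force passes 120 N, or if a joint passes its speed limit or range.

## Working session

There is one attempt and no reset: what is moved stays moved. The work goes in short steps, Python scripts to look and compute and a tool call to move; the robot and the scene stay as the last step left them, time stands still between calls to the robot, and variables do not carry over. Pictures are saved under pics/ and viewed, and the job is handed in when it is done.

Besides the shell and the picture viewer there is one more tool, called after "Call:" in YAML: its name, and indented under it one key for each argument. servo_tool: Moves the arm, as the interface text tells. Its arguments: {"type":"object","properties":{"motion":{"type":"array","items":{"type":"number"}},"gripper":{"type":"number"},"force":{"type":"number"}},"required":["motion"]}

```bash
mkdir -p pics
cat > h.py <<'E'
import numpy as np, cv2
from station import ctrl
def cam(n,save=None):
    c=ctrl.camera(n)
    if save: cv2.imwrite('pics/'+save,c['color'][:,:,::-1])
    return c
def R(c): return cv2.Rodrigues(np.array(c['rvec'],float))[0]
def unproj(c,u,v,z=None,wz=None):
    r=R(c);t=np.array(c['tvec'],float).ravel()
    d=np.array([(u-c['cx'])/c['fx'],(v-c['cy'])/c['fy'],1.])
    o=-r.T@t; dw=r.T@d
    if wz is not None: return o+dw*(wz-o[2])/dw[2]
    if z is None: z=c['z_map'][int(round(v)),int(round(u))]
    return o+dw*z
def proj(c,p):
    q=R(c)@np.array(p)+np.array(c['tvec'],float).ravel()
    return c['fx']*q[0]/q[2]+c['cx'],c['fy']*q[1]/q[2]+c['cy']
E
python3 - <<'E'
from h import *
import pickle
o=ctrl.get_obs();print(o)
for n in ['scene','top','wrist']:
    c=cam(n,n+'0.png');pickle.dump(c,open(n+'0.pkl','wb'));print(n,c['fx'],-R(c).T@np.ravel(c['tvec']))
E
```

```text
{'time_s': 0.0, 'qpos': array([ 1.12538919e+00,  3.00484925e-01,  1.52157496e+00, -7.16965824e-06,
        1.32068560e+00, -6.66079696e-02]), 'joint_vel': array([ 0.00163314,  0.00157208, -0.0010285 ,  0.00269803,  0.00097907,
       -0.00090509]), 'tau': array([ 5.63646372e-04, -5.31828904e+01, -3.52712417e+01,  7.08940532e-02,
        2.45553948e-02, -1.16721890e-04]), 'ee_pos': array([0.20329032, 0.51077426, 0.20488133]), 'eef_rot': array([ 3.08100848,  1.56964347, -2.01017788]), 'force': array([ 0.06791882, -0.20782842, -0.63365324]), 'moment': array([-0.01130664, -0.01602886,  0.07363771]), 'grip_width': 0.0940979728179002}
scene 521.4715102646927 [1.05567735 0.55634341 0.91389744]
top 391.8806143746806 [0.38811373 0.10582154 0.83640242]
wrist 342.81074200470977 [0.13401764 0.53888593 0.38378926]
```

View pics/scene0.png

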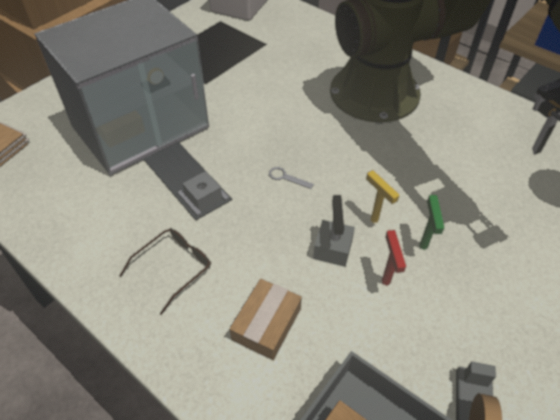

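View pics/top0.png

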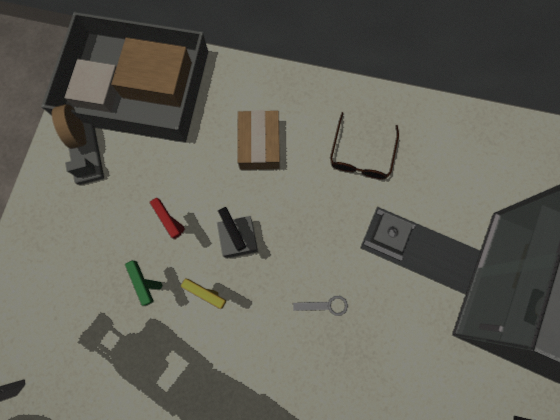

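View pics/wrist0.png

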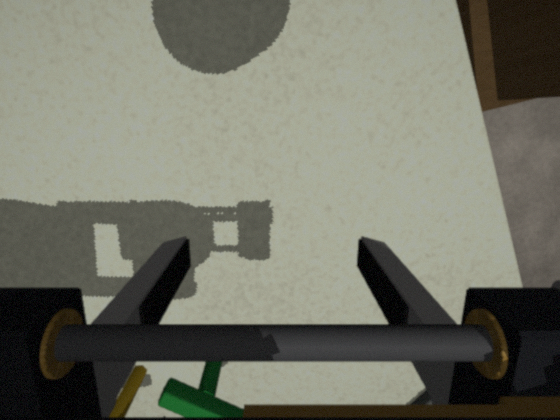

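The top view shows the black key in its holder at about (232,229), the boss and bore at (393,232), and the red, green and yellow look-alikes to the left. Next I'll enlarge the key and the boss.

Run:
```python
import pickle
from h import *
c=pickle.load(open('top0.pkl','rb'));im=c['color'][:,:,::-1]
a=cv2.resize(im[195:270,200:275],None,fx=5,fy=5,interpolation=cv2.INTER_CUBIC)
b=cv2.resize(im[195:270,355:430],None,fx=5,fy=5,interpolation=cv2.INTER_CUBIC)
cv2.imwrite('pics/crop0.png',np.clip(np.hstack([a,b])*1.6,0,255))
s=pickle.load(open('scene0.pkl','rb'));im=s['color'][:,:,::-1]
a=cv2.resize(im[185:275,295:375],None,fx=5,fy=5,interpolation=cv2.INTER_CUBIC)
b=cv2.resize(im[145:235,165:245],None,fx=5,fy=5,interpolation=cv2.INTER_CUBIC)
cv2.imwrite('pics/crop1.png',np.clip(np.hstack([a,b])*1.6,0,255))
for u,v in [(225,212),(232,229),(238,244),(393,222),(380,225),(393,232),(407,235),(250,250)]: print(u,v,unproj(c,u,v).round(4))
```

```text
225 212 [0.5244 0.2485 0.1306]
232 229 [0.4958 0.2274 0.1336]
238 244 [0.4717 0.2101 0.1323]
393 222 [ 0.5959 -0.0765  0.0489]
380 225 [ 0.5842 -0.0519  0.0473]
393 232 [ 0.5822 -0.0867  0.0198]
407 235 [ 0.576  -0.1093  0.0465]
250 250 [0.4754 0.1961 0.0462][ WARN:0@0.248] global loadsave.cpp:1063 imwrite_ Unsupported depth image for selected encoder is fallbacked to CV_8U.
```

View pics/crop0.png

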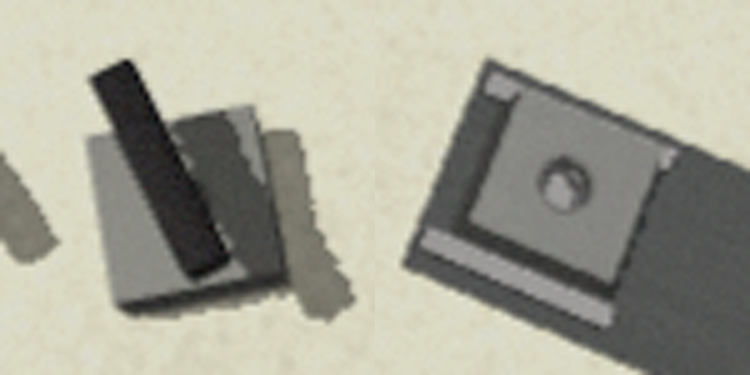

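View pics/crop1.png

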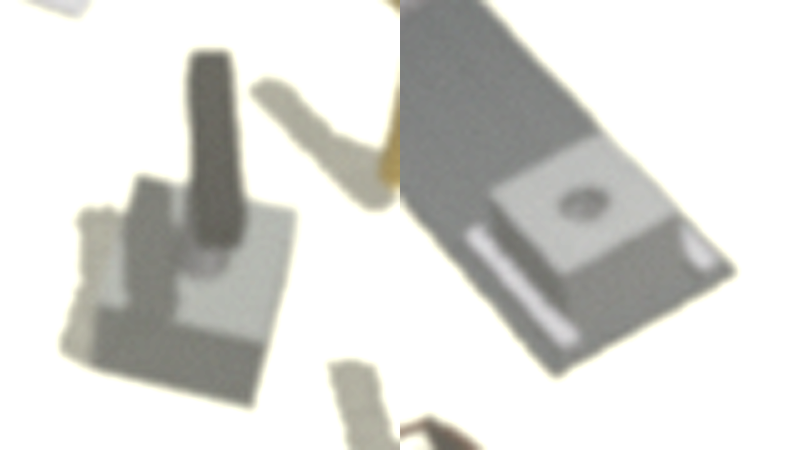

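Run:
```python
import pickle
from h import *
def cloud(c):
    v,u=np.mgrid[0:420,0:560]; z=c['z_map']
    d=np.stack([(u-c['cx'])/c['fx']*z,(v-c['cy'])/c['fy']*z,z],-1)
    return (d-np.ravel(c['tvec']))@R(c), z>0
for n in ['top','scene']:
    c=pickle.load(open(n+'0.pkl','rb'));P,ok=cloud(c)
    d=np.hypot(P[...,0]-.496,P[...,1]-.2275)
    m=ok&(d<.06)&(P[...,2]>.124)&(P[...,2]<.15)
    pts=P[m]; print(n,'bar',len(pts),np.median(pts[:,2]),cv2.minAreaRect((pts[:,:2]*1000).astype(np.float32)),pts[:,:2].mean(0))
    d=np.hypot(P[...,0]-.496,P[...,1]-.2275)
    m=ok&(np.abs(P[...,2]-.05)<.006)&(d<.07)
    pts=P[m]; print(n,'holder',len(pts),cv2.minAreaRect((pts[:,:2]*1000).astype(np.float32)))
    d=np.hypot(P[...,0]-.582,P[...,1]+.08)
    m=ok&(np.abs(P[...,2]-.047)<.005)&(d<.05)
    pts=P[m]; print(n,'boss',len(pts),np.median(pts[:,2]),cv2.minAreaRect((pts[:,:2]*1000).astype(np.float32)))
    m=ok&(P[...,2]<.038)&(P[...,2]>.01)&(d<.018)
    pts=P[m]; print(n,'bore',len(pts),pts.mean(0))
    if n=='top':
        print('boreimg',unproj(c,392.6,231.6,wz=.047))
        # boss corners in crop
        for x,y in [(518,93),(668,157),(613,283),(472,218)]: print(unproj(c,355+(x-375)/5-.4,195+y/5-.4,wz=.047).round(4))
        for x,y in [(90,77),(130,60),(228,262),(190,280)]: print('bar',unproj(c,200+x/5-.4,195+y/5-.4,wz=.132).round(4))
    else:
        print('boreimg',unproj(c,165+184/5-.4,145+204/5-.4,wz=.047))
```

```text
top bar 443 0.13172409820229433 ((497.6458435058594, 230.76622009277344), (84.78831481933594, 17.33415985107422), 40.162532806396484) [0.49698555 0.23004103]
top holder 843 ((497.6212158203125, 230.83291625976562), (70.23028564453125, 69.93649291992188), 24.16338348388672)
top boss 854 0.04662070380056904 ((576.7473754882812, -79.612548828125), (62.75370407104492, 63.34189224243164), 78.69451141357422)
top bore 68 [ 0.58064412 -0.08340256  0.02548583]
boreimg [ 0.57633651 -0.07936614  0.047     ]
[ 0.6102 -0.0542  0.047 ]
[ 0.5972 -0.1188  0.047 ]
[ 0.5408 -0.1047  0.047 ]
[ 0.5545 -0.0446  0.047 ]
bar [0.5248 0.2625 0.132 ]
bar [0.5343 0.2497 0.132 ]
bar [0.4693 0.1961 0.132 ]
bar [0.4599 0.2079 0.132 ]
scene bar 349 0.13135460214801875 ((500.74481201171875, 232.98008728027344), (86.03129577636719, 18.330833435058594), 40.41297912597656) [0.50316949 0.23436262]
scene holder 811 ((499.63385009765625, 232.22738647460938), (74.24530792236328, 70.14266204833984), 24.07959747314453)
scene boss 570 0.04612058121666874 ((578.9020385742188, -78.27110290527344), (66.55966186523438, 63.001007080078125), 78.69389343261719)
scene bore 34 [ 0.57295739 -0.08556328  0.03077271]
boreimg [ 0.57973358 -0.07757375  0.047     ]
```

```bash
cat >> h.py <<'E'
from scipy.spatial.transform import Rotation as Ro
def tool(o=None):
    o=o or ctrl.get_obs()
    return np.array(o['ee_pos']),Ro.from_euler('xyz',o['eef_rot']).as_matrix()
def delta(target,o=None):
    p,T=tool(o); return (T.T@(np.array(target)-p)*1000).round(1)
def st():
    o=ctrl.get_obs();p,T=tool(o)
    print('t %.2f'%o['time_s'],'p',p.round(4),'zdir %.1f'%np.degrees(np.arctan2(T[1,2],T[0,2])),'tilt',(T[:2,0]).round(4),'q',o['qpos'].round(3),'F',o['force'].round(2),'M',o['moment'].round(3),'w %.4f'%o['grip_width'])
E
python3 - <<'E'
import pickle
from h import *
st();p,T=tool();print(T.round(3))
c=pickle.load(open('wrist0.pkl','rb'));cp=-R(c).T@np.ravel(c['tvec'])
print('cam in tool',T.T@(cp-p)); print((T.T@R(c).T).round(3))
print(delta([.5767,-.0795,.25]))
E
```

```text
t 0.15 p [0.2033 0.5108 0.205 ] zdir 68.3 tilt [-0.0004 -0.0008] q [ 1.125  0.3    1.521  0.     1.321 -0.067] F [-0.41 -0.06  1.1 ] M [ 0.018 -0.017  0.022] w 0.0942
[[-0.    -0.929  0.37 ]
 [-0.001  0.37   0.929]
 [-1.     0.    -0.001]]
cam in tool [-0.17875378  0.07477149  0.00028373]
[[-0.001 -0.259  0.966]
 [-0.001 -0.966 -0.259]
 [ 1.    -0.001  0.   ]]
[ -44.7 -565.2 -410.4]
```

Run:
```python
from h import *
print(delta([.646,-.107,.2]),delta([.646,-.107,.1]))
```

```text
[   5.3 -639.8 -410.3] [ 105.3 -639.8 -410.2]
```

Call:
servo_tool:
  motion: [0,-50,-32,0,0,-100,-64,0,0,-150,-96,0,0,-200,-128,0,0,-250,-160,0,0,-300,-192,0,0,-350,-225,0,0,-400,-257,0,0,-450,-289,0,0,-500,-321,0,20,-550,-353,0,50,-600,-385,0,80,-640,-410,0,100,-640,-410,0,100,-640,-410,0,100,-640,-410,0]

```text
time_s: 2.15
ee_pos: [0.6466, -0.1056, 0.107]
eef_rot: [-1.382, 1.569, -0.188]
force: [0.7, -1.0, 0.7]
grip_width: 0.0941
```

Run:
```python
from h import *
import pickle
st()
c=cam('wrist','w1.png');pickle.dump(c,open('w1.pkl','wb'))
print(proj(c,[.5767,-.0795,.047]))
```

```text
t 2.15 p [ 0.6466 -0.1056  0.107 ] zdir 68.4 tilt [ 0.0017 -0.0003] q [-0.218  0.619  1.295  0.     1.226 -1.411] F [ 0.74 -0.99  0.69] M [-0.036 -0.024 -0.028] w 0.0941
(np.float64(270.2971835323569), np.float64(113.83512877578217))
```

View pics/w1.png

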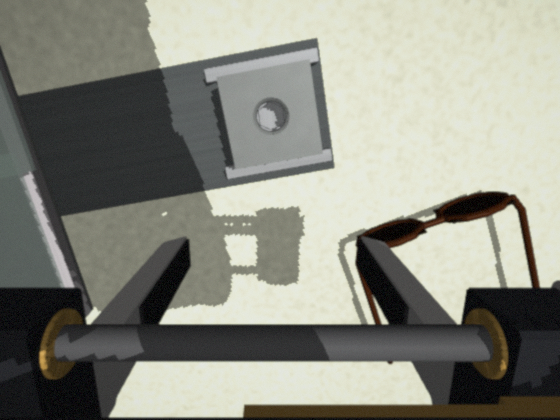

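The wrist view shows the boss with its bore at about (271,115), close to the predicted (270,114). I'll enlarge it.

Run:
```python
from h import *
import pickle
c=pickle.load(open('w1.pkl','rb'));im=c['color'][:,:,::-1]
cr=im[95:137,245:301]; a=cv2.resize(cr,None,fx=14,fy=14,interpolation=cv2.INTER_CUBIC).astype(float)
a=np.clip((a-60)*1.5,0,255).astype(np.uint8)
cv2.imwrite('pics/w1c.png',a)
z=c['z_map'];print((z[100:132,254:290]*1000).round(0).astype(int)[::2,::2])
```

```text
[[229 229 229 228 229 229 230 230 231 231 230 230 230 229 229 228 227 229]
 [229 229 229 230 230 235 243 250 254 243 242 241 231 231 230 229 229 229]
 [230 229 230 230 243 244 254 256 254 254 255 248 243 243 230 230 230 230]
 [229 230 231 243 243   0 254 256 254 255 254 254 254 253 242 231 230 229]
 [231 232 239 246 254 256 255 255 253 256 254 255 257 256 255 233 230 230]
 [231 232 252 257 255 255 256 255 255 255 256 255 257 254 256 245 232 230]
 [231 232 249 255 256 257 255 255 256 256 256 256 255 255 256 245 232 232]
 [233 238 245 257 256 256 256 256 256 256 257 256 256 256 256 244 232 232]
 [232 238 246 256 256 257 257 255 256 256 256 258 256 257 256 246 233 233]
 [233 237 245 257 257 256 257 256 256 257 257 257 256 256 256 244 233 232]
 [233 234 246 258 257 258 258 258 257 257 259 258 258 257 257 246 235 232]
 [233 234 247 258 259 258 257 258 259 258 257 258 257 257 257 246 234 233]
 [233 234 236 257 259 257 257 259 259 259 259 257 258 258 246 233 235 232]
 [234 233 235 243 249 258 259 258 257 258 258 259 253 247 239 234 233 233]
 [233 234 234 234 242 247 248 256 259 260 259 247 247 238 235 234 234 234]
 [233 234 234 236 234 237 245 249 248 251 248 241 235 235 235 234 233 233]]
```

View pics/w1c.png

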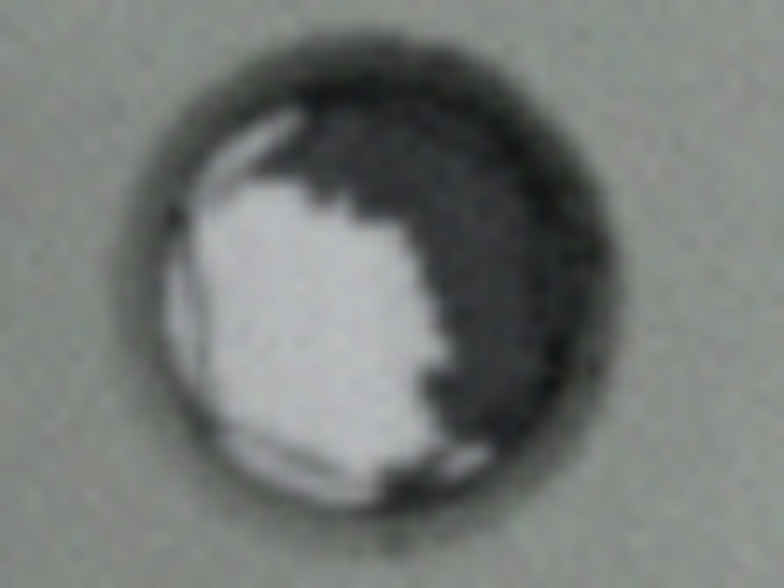

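```bash
cat > hexfit.py <<'E'
from h import *
import pickle,sys
c=pickle.load(open('w1.pkl','rb'))
v,u=np.mgrid[88:145,240:305]; z=c['z_map'][88:145,240:305]
r=R(c);o=-r.T@np.ravel(c['tvec'])
D=np.stack([(u-c['cx'])/c['fx'],(v-c['cy'])/c['fy'],np.ones_like(u)],-1)@r
def at(h): return (o+D*((h-o[2])/D[...,2])[...,None])[...,:2]
W=o+D*z[...,None]; ok=z>0
# boss top rim offset
top=at(.047); d=np.hypot(*(top-[.5767,-.0795]).transpose(2,0,1))
zt=np.median(W[ok&(d>.014)&(d<.022)][:,2]); print('boss top z',zt)
h0=zt
T=at(h0);S=at(h0-.014);H=W[...,2]-h0
near=d<.015
def hexd(P,c0,a):
    q=P-c0; return np.max([q[...,0]*np.cos(a+k*np.pi/3)+q[...,1]*np.sin(a+k*np.pi/3) for k in range(6)],0)
hole=(H<-.006)
best=[]
for cx in np.arange(.570,.584,.0005):
  for cy in np.arange(-.086,-.072,.0005):
    c0=np.array([cx,cy]); m=np.hypot(*(T-c0).transpose(2,0,1))<.0104
    best.append(((hole!=m)[near&ok].sum(),cx,cy))
best.sort();print(best[:4])
b=np.array([x for x in best if x[0]<=best[0][0]+4]);c0=b[:,1:].mean(0);print('bore',c0)
deep=H<-.020
res=[]
for dx in np.arange(-.0012,.0013,.0003):
 for dy in np.arange(-.0012,.0013,.0003):
  cc=c0+[dx,dy]
  use=ok&(np.hypot(*(T-cc).transpose(2,0,1))<.0100)&(np.hypot(*(S-cc).transpose(2,0,1))<.0102)
  for a in range(0,60,2):
    res.append((np.mean((deep!=(hexd(S,cc,np.radians(a))<.009))[use]),a,round(dx,4),round(dy,4)))
res.sort();print(res[:6])
for a in range(0,60,4): print(a,min(x[0] for x in res if x[1]==a).round(3),end=' ')
# visual points in crop -> screw top plane
print()
def pt(x,y): return unproj(c,245+x/14-.46,95+y/14-.46,wz=h0-.014)[:2]
for A,B in [((190,205),(210,430)),((210,430),(370,490)),((205,190),(305,112))]:
    q=pt(*B)-pt(*A);print('edge yaw mod60',np.degrees(np.arctan2(q[1],q[0]))%60,'len',np.hypot(*q), 'dist',hexd)if 0 else print('edge dir mod60',np.degrees(np.arctan2(q[1],q[0]))%60,np.hypot(*q))
E
python3 hexfit.py
```

```text
boss top z 0.04654129122923639
[(np.int64(50), np.float64(0.5779999999999991), np.float64(-0.07999999999999999)), (np.int64(53), np.float64(0.578499999999999), np.float64(-0.07999999999999999)), (np.int64(55), np.float64(0.5779999999999991), np.float64(-0.07949999999999999)), (np.int64(58), np.float64(0.578499999999999), np.float64(-0.07949999999999999))]
bore [ 0.57825 -0.08   ]
[(np.float64(0.036418816388467376), 16, np.float64(-0.0003), np.float64(0.0003)), (np.float64(0.03816793893129771), 16, np.float64(-0.0), np.float64(0.0003)), (np.float64(0.03945371775417299), 14, np.float64(-0.0003), np.float64(0.0003)), (np.float64(0.042488619119878605), 18, np.float64(-0.0003), np.float64(0.0003)), (np.float64(0.042488619119878605), 20, np.float64(-0.0003), np.float64(0.0003)), (np.float64(0.042748091603053436), 18, np.float64(-0.0), np.float64(0.0003))]
0 0.098 4 0.079 8 0.062 12 0.049 16 0.036 20 0.042 24 0.061 28 0.079 32 0.092 36 0.105 40 0.112 44 0.114 48 0.12 52 0.116 56 0.105 
edge dir mod60 42.92929181065853 0.011168156809590032
edge dir mod60 48.17068314146776 0.008752509401804772
edge dir mod60 44.974940439546444 0.0063514684796632925
```

Run:
```python
from h import *
print(delta([.4985,.2315,.19]))
```

```text
[-83.2 262.  258.8]
```

Call:
servo_tool:
  motion: [-30,10,10,0,-60,40,40,-8,-85,75,75,-16,-85,110,110,-24,-85,145,145,-32,-85,180,180,-40,-85,215,215,-48,-85,245,242,-56,-85,262,259,-62,-85,262,259,-62,-85,262,259,-62,-85,262,259,-62]

```text
time_s: 3.7
ee_pos: [0.4991, 0.2302, 0.1908]
eef_rot: [-2.128, 1.57, 0.145]
force: [-0.3, 0.6, -0.2]
grip_width: 0.0939
```

Run:
```python
from h import *
import pickle
st()
c=cam('wrist','w2.png');pickle.dump(c,open('w2.pkl','wb'))
print(proj(c,[.4985,.2315,.132]))
```

```text
t 3.70 p [0.4991 0.2302 0.1908] zdir 130.2 tilt [0.0005 0.0001] q [ 0.366  0.311  1.542 -0.     1.289 -1.906] F [-0.29  0.6  -0.19] M [ 0.096  0.081 -0.   ] w 0.0939
(np.float64(275.3678063020148), np.float64(220.47455465867876))
```

View pics/w2.png

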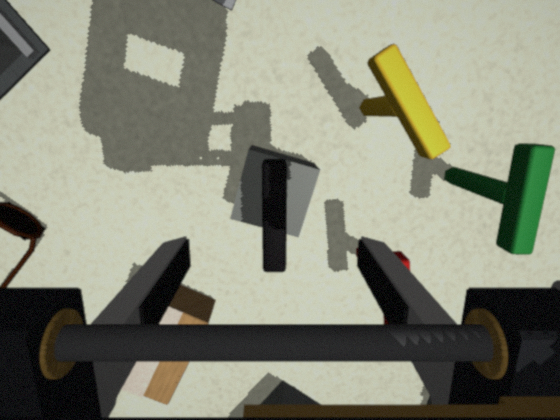

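The black bar spans about (262–286, 160–271) in the wrist view and lies parallel to the fingers. I'll measure it from the depth map.

Run:
```python
from h import *
import pickle
c=pickle.load(open('w2.pkl','rb'))
v,u=np.mgrid[0:420,0:560]; z=c['z_map']
d=np.stack([(u-c['cx'])/c['fx']*z,(v-c['cy'])/c['fy']*z,z],-1)
P=(d-np.ravel(c['tvec']))@R(c)
dd=np.hypot(P[...,0]-.4985,P[...,1]-.2315)
m=(z>0)&(dd<.06)&(P[...,2]>.126)&(P[...,2]<.14)
pts=P[m];rc=cv2.minAreaRect((pts[:,:2]*1000).astype(np.float32));print(np.median(pts[:,2]),len(pts),rc)
k=np.array(rc[0])/1000
print(delta([k[0],k[1],.113])); 
m=(z>0)&(dd<.07)&(abs(P[...,2]-.05)<.005);pts=P[m];print(cv2.minAreaRect((pts[:,:2]*1000).astype(np.float32)))
```

```text
0.13140328862870912 2700 ((498.4488830566406, 230.0390167236328), (83.8835220336914, 17.878463745117188), 40.64472961425781)
[77.6  0.6  0.3]
((499.0555725097656, 230.85829162597656), (70.60626220703125, 70.34654235839844), 24.192829132080078)
```

Call:
servo_tool:
  motion: [30,0.6,0.3,-0.4,60,0.6,0.3,-0.4,80,0.6,0.3,-0.4,88,0.6,0.3,-0.4,88,0.6,0.3,-0.4,88,0.6,0.3,-0.4]

```text
time_s: 4.5
ee_pos: [0.4986, 0.2308, 0.1034]
eef_rot: [-1.929, 1.569, 0.352]
force: [0.4, 0.1, 0.2]
grip_width: 0.0942
```

Call:
servo_tool:
  motion: [0,0,0,0,0,0,0,0,0,0,0,0,0,0,0,0,0,0,0,0,0,0,0,0,0,0,0,0,0,0,0,0]
  gripper: 0
  force: 30

```text
time_s: 5.5
ee_pos: [0.4981, 0.2308, 0.1025]
eef_rot: [-2.756, 1.571, -0.475]
force: [0.3, -0.4, -0.1]
grip_width: 0.0179
```

Run:
```python
from h import *
st()
```

```text
t 5.50 p [0.4981 0.2308 0.1025] zdir 130.7 tilt [ 0. -0.] q [ 0.367  0.404  1.634 -0.     1.103 -1.914] F [ 0.28 -0.44 -0.12] M [ 0.032 -0.02   0.04 ] w 0.0179
```

Call:
servo_tool:
  motion: [-15,0,0,0,-40,0,0,0,-70,0,0,0,-90,0,0,0,-90,0,0,0,-90,0,0,0]

```text
time_s: 6.25
ee_pos: [0.4978, 0.2306, 0.1918]
eef_rot: [1.244, 1.57, -2.758]
force: [0.1, -0.3, -2.5]
grip_width: 0.018
```

Run:
```python
from h import *
import pickle
st()
c=cam('wrist','w3.png');pickle.dump(c,open('w3.pkl','wb'))
cam('scene','s3.png')
v,u=np.mgrid[0:420,0:560]; z=c['z_map']
d=np.stack([(u-c['cx'])/c['fx']*z,(v-c['cy'])/c['fy']*z,z],-1)
P=(d-np.ravel(c['tvec']))@R(c)
p,T=tool();L=(P-p)@T
m=(z>0)&(abs(L[...,1])<.055)&(abs(L[...,2])<.008)&(L[...,0]>-.04)&(L[...,0]<-.02)
q=L[m];print(len(q),np.median(q[:,0]),q.min(0),q.max(0)); m2=m&(c['color'].max(2)<90)
q=L[m2];print(q.min(0),q.max(0),cv2.minAreaRect((q[:,1:]*1000).astype(np.float32)))
print(delta([.578,-.0797,.19]))
```

```text
t 6.25 p [0.4978 0.2306 0.1918] zdir 130.7 tilt [-0.0009 -0.0004] q [ 0.367  0.309  1.542 -0.     1.292 -1.914] F [ 0.13 -0.3  -2.47] M [ 0.052 -0.003 -0.013] w 0.0180
4670 -0.029383610723776436 [-0.03160749 -0.02690164 -0.00799181] [-0.02010232  0.04239256  0.00799753]
[-0.03160749 -0.02690164 -0.00799181] [-0.02010232  0.04239256  0.00799753] ((7.745777130126953, 0.0020475387573242188), (15.986468315124512, 69.29238891601562), 89.99039459228516)
[   1.5  141.5 -287.6]
```

View pics/w3.png

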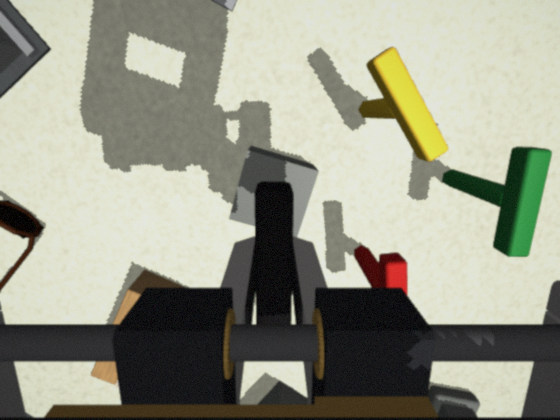

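View pics/s3.png

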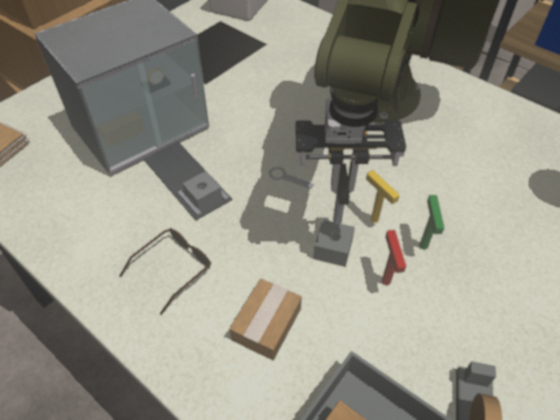

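Call:
servo_tool:
  motion: [0,10,-20,0,0,26,-52,-7,0,41,-84,-14,0,57,-116,-21,0,73,-148,28,0,88,-180,35,0,104,-212,42,0,118,-240,49,0,130,-264,54.7,0,138,-281,54.7,2,141.5,-287.6,54.7,2,141.5,-287.6,54.7,2,141.5,-287.6,54.7,2,141.5,-287.6,54.7,2,141.5,-287.6,54.7]

```text
time_s: 8.22
ee_pos: [0.5783, -0.0793, 0.1905]
eef_rot: [-1.385, 1.571, -0.057]
force: [-0.4, 0.3, -1.7]
grip_width: 0.0179
```

Run:
```python
from h import *
import pickle
st()
c=cam('wrist','w4.png');pickle.dump(c,open('w4.pkl','wb'))
t=cam('top','t4.png');pickle.dump(t,open('t4.pkl','wb'))
s=cam('scene','s4.png');pickle.dump(s,open('s4.pkl','wb'))
im=s['color'][130:235,140:260,::-1];a=cv2.resize(im,None,fx=5,fy=5,interpolation=cv2.INTER_CUBIC);cv2.imwrite('pics/s4c.png',a)
```

```text
t 8.22 p [ 0.5783 -0.0793  0.1905] zdir 76.1 tilt [ 0.0001 -0.    ] q [-0.199  0.387  1.44   0.     1.315 -1.527] F [-0.35  0.26 -1.72] M [ 0.028  0.021 -0.028] w 0.0179
```

View pics/w4.png

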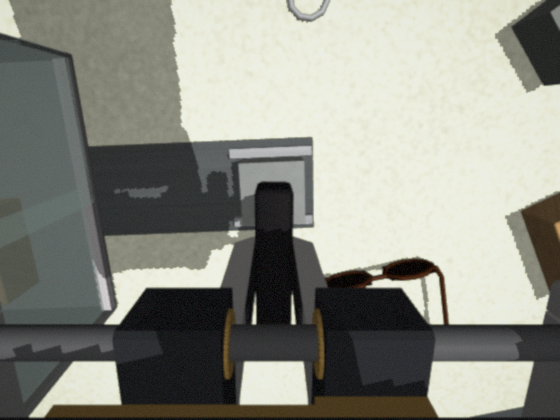

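View pics/s4c.png

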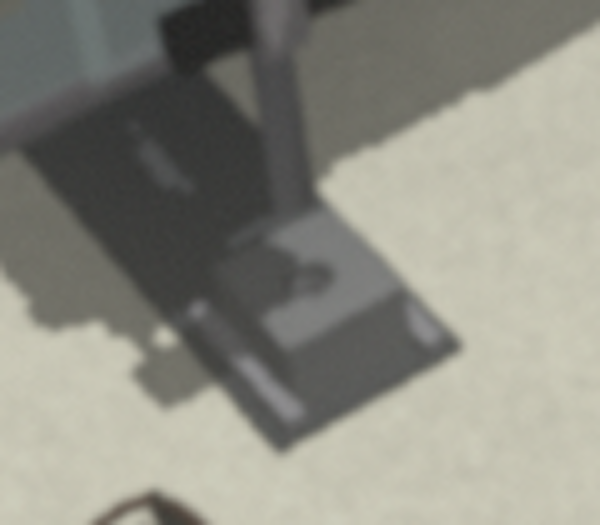

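The wrist view shows the key over the boss. In the scene crop the blade tip is at about (293,205) and the bore at (312,278), so the tip is still above the bore. I'll lower it to about 8 mm over the boss.

Call:
servo_tool:
  motion: [15,0,0,0,30,0,0,0,41,0,0,0,44,0,0,0,44,0,0,0,44,0,0,0]

```text
time_s: 9.12
ee_pos: [0.5786, -0.0796, 0.1469]
eef_rot: [-1.498, 1.57, -0.171]
force: [-0.3, 0.4, -1.6]
grip_width: 0.0177
```

Run:
```python
from h import *
import pickle
st()
s=cam('scene','s5.png');pickle.dump(s,open('s5.pkl','wb'))
im=s['color'][150:225,160:250,::-1];a=cv2.resize(im,None,fx=7,fy=7,interpolation=cv2.INTER_CUBIC);cv2.imwrite('pics/s5c.png',np.clip(a.astype(float)*1.5,0,255).astype(np.uint8))
p,T=tool();tip=p+[0,0,-.092]
f=lambda q:((np.array(proj(s,q))-[160,150]+.45)*7).round(1)
print('tip',f(tip),'bore',f([.578,-.0797,.0465]),'bore seen boreimg', f([.57973,-.07757,.047]))
```

```text
t 9.12 p [ 0.5786 -0.0796  0.1469] zdir 76.0 tilt [ 0.0008 -0.0001] q [-0.199  0.426  1.49   0.     1.225 -1.526] F [-0.28  0.36 -1.63] M [-0.01  -0.032 -0.02 ] w 0.0177
tip [288.3 229. ] bore [292.4 245.7] bore seen boreimg [293.  250.9]
```

View pics/s5c.png

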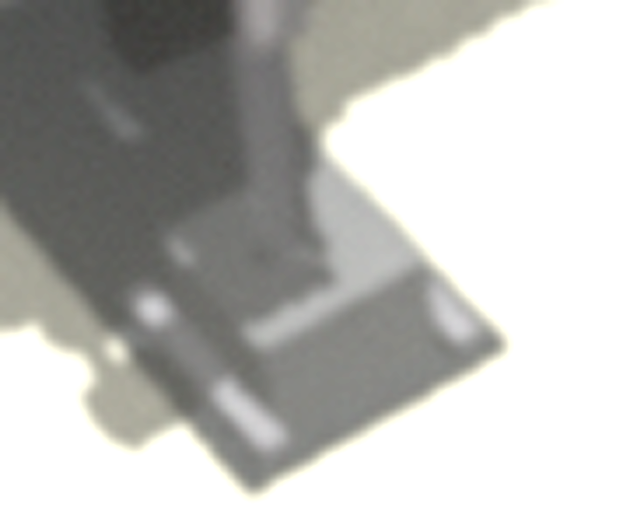

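Call:
servo_tool:
  motion: [3,0,0,0,5,0,0,0,6,0,0,0,6.5,0,0,0,7,0,0,0,7,0,0,0]

```text
time_s: 9.93
ee_pos: [0.5784, -0.0796, 0.1394]
eef_rot: [-1.124, 1.571, 0.202]
force: [-0.2, -0.0, -2.5]
grip_width: 0.0179
```

Call:
servo_tool:
  motion: [0.4,0,0,0,0.8,0,0,0,0.8,0,0,0]

```text
time_s: 10.3
ee_pos: [0.5783, -0.0796, 0.1386]
eef_rot: [2.254, 1.571, -2.702]
force: [0.4, 0.0, -1.7]
grip_width: 0.0175
```

Call:
servo_tool:
  motion: [0.4,0,0,0,0.8,0,0,0,0.8,0,0,0]

```text
time_s: 10.68
ee_pos: [0.5783, -0.0795, 0.1378]
eef_rot: [1.762, 1.571, 3.088]
force: [-0.2, -0.4, -2.0]
grip_width: 0.0174
```

Call:
servo_tool:
  motion: [0.5,0,0,0,1,0,0,0,1,0,0,0]

```text
time_s: 11.05
ee_pos: [0.5783, -0.0795, 0.1368]
eef_rot: [1.603, 1.571, 2.929]
force: [-0.9, -0.0, -2.1]
grip_width: 0.0175
```

Call:
servo_tool:
  motion: [0.5,0,0,0,1,0,0,0,1,0,0,0]

```text
time_s: 11.42
ee_pos: [0.5783, -0.0796, 0.1358]
eef_rot: [1.743, 1.571, 3.069]
force: [-0.3, -0.4, -1.5]
grip_width: 0.0178
```

Call:
servo_tool:
  motion: [0.5,0,0,0,1,0,0,0,1,0,0,0]

```text
time_s: 11.8
ee_pos: [0.5783, -0.0796, 0.1348]
eef_rot: [1.603, 1.571, 2.93]
force: [0.5, 0.2, -2.1]
grip_width: 0.0177
```

Call:
servo_tool:
  motion: [0.6,0,0,0,1.2,0,0,0,1.8,0,0,0,1.8,0,0,0]

```text
time_s: 12.3
ee_pos: [0.5783, -0.0796, 0.133]
eef_rot: [1.866, 1.571, -3.091]
force: [0.3, 0.8, -2.1]
grip_width: 0.0178
```

Call:
servo_tool:
  motion: [0.6,0,0,0,1.2,0,0,0,1.8,0,0,0,1.8,0,0,0]

```text
time_s: 12.8
ee_pos: [0.5783, -0.0796, 0.1312]
eef_rot: [1.783, 1.571, 3.11]
force: [-0.4, 0.4, -1.4]
grip_width: 0.0177
```

Call:
servo_tool:
  motion: [0.6,0,0,0,1.2,0,0,0,1.8,0,0,0,1.8,0,0,0]

```text
time_s: 13.3
ee_pos: [0.5783, -0.0796, 0.1294]
eef_rot: [1.558, 1.571, 2.885]
force: [-0.5, 0.1, -1.7]
grip_width: 0.0181
```

Already 9–10 mm down the bore with no contact force, so I'll carry on towards the rim at TCP ≈ 0.125.

Call:
servo_tool:
  motion: [0.6,0,0,0,1.2,0,0,0,1.8,0,0,0,1.8,0,0,0]

```text
time_s: 13.8
ee_pos: [0.5783, -0.0796, 0.1276]
eef_rot: [1.922, 1.571, -3.035]
force: [-1.1, 0.6, -1.1]
grip_width: 0.0178
```

Call:
servo_tool:
  motion: [0.5,0,0,0,1,0,0,0,1,0,0,0]

```text
time_s: 14.18
ee_pos: [0.5783, -0.0795, 0.1266]
eef_rot: [1.376, 1.571, 2.703]
force: [-0.9, -0.5, -1.9]
grip_width: 0.0178
```

Call:
servo_tool:
  motion: [0.4,0,0,0,0.8,0,0,0,0.8,0,0,0]

```text
time_s: 14.55
ee_pos: [0.5783, -0.0796, 0.1258]
eef_rot: [1.704, 1.571, 3.031]
force: [-0.4, -0.4, -2.6]
grip_width: 0.0178
```

Call:
servo_tool:
  motion: [0.4,0,0,0,0.8,0,0,0,0.8,0,0,0]

```text
time_s: 14.92
ee_pos: [0.5783, -0.0796, 0.125]
eef_rot: [1.829, 1.571, -3.128]
force: [0.4, -0.1, -1.9]
grip_width: 0.018
```

Call:
servo_tool:
  motion: [0.4,0,0,0,0.8,0,0,0,0.8,0,0,0]

```text
time_s: 15.3
ee_pos: [0.5783, -0.0796, 0.1242]
eef_rot: [2.007, 1.571, -2.949]
force: [-0.1, -0.3, -2.2]
grip_width: 0.0175
```

Call:
servo_tool:
  motion: [0.4,0,0,0,0.8,0,0,0,0.8,0,0,0]

```text
time_s: 15.68
ee_pos: [0.5783, -0.0796, 0.1234]
eef_rot: [2.102, 1.571, -2.855]
force: [-0.0, -0.4, -2.4]
grip_width: 0.0178
```

Call:
servo_tool:
  motion: [0.4,0,0,0,0.8,0,0,0,0.8,0,0,0]

```text
time_s: 16.05
ee_pos: [0.5783, -0.0795, 0.1226]
eef_rot: [1.172, 1.571, 2.498]
force: [-1.5, 0.6, -2.3]
grip_width: 0.0179
```

Past the rim height with no resistance, so the hexagon is entered. I'll go on to the floor at TCP ≈ 0.113.

Call:
servo_tool:
  motion: [0.6,0,0,0,1.2,0,0,0,1.8,0,0,0,1.8,0,0,0]

```text
time_s: 16.55
ee_pos: [0.5783, -0.0795, 0.1208]
eef_rot: [2.091, 1.571, -2.865]
force: [-0.8, -0.9, -2.3]
grip_width: 0.0179
```

Call:
servo_tool:
  motion: [0.6,0,0,0,1.2,0,0,0,1.8,0,0,0,1.8,0,0,0]

```text
time_s: 17.05
ee_pos: [0.5783, -0.0796, 0.119]
eef_rot: [1.509, 1.571, 2.835]
force: [-0.6, -0.3, -1.9]
grip_width: 0.0176
```

Call:
servo_tool:
  motion: [0.6,0,0,0,1.2,0,0,0,1.8,0,0,0,1.8,0,0,0]

```text
time_s: 17.55
ee_pos: [0.5783, -0.0795, 0.1172]
eef_rot: [1.669, 1.571, 2.995]
force: [-0.6, -0.6, -2.2]
grip_width: 0.0175
```

Call:
servo_tool:
  motion: [0.6,0,0,0,1.2,0,0,0,1.8,0,0,0,1.8,0,0,0]

```text
time_s: 18.05
ee_pos: [0.5783, -0.0796, 0.1154]
eef_rot: [1.753, 1.571, 3.08]
force: [-0.9, -0.7, -2.7]
grip_width: 0.0176
```

Call:
servo_tool:
  motion: [0.5,0,0,0,1,0,0,0,1,0,0,0]

```text
time_s: 18.42
ee_pos: [0.5783, -0.0796, 0.1144]
eef_rot: [-3.059, 1.571, -1.732]
force: [-0.8, -0.8, -3.1]
grip_width: 0.0178
```

Call:
servo_tool:
  motion: [0.3,0,0,0,0.6,0,0,0,0.6,0,0,0]

```text
time_s: 18.8
ee_pos: [0.5784, -0.0795, 0.1138]
eef_rot: [-1.179, 1.571, 0.147]
force: [0.4, 0.1, -1.8]
grip_width: 0.0174
```

Call:
servo_tool:
  motion: [0.2,0,0,0,0.4,0,0,0,0.4,0,0,0]

```text
time_s: 19.18
ee_pos: [0.5784, -0.0796, 0.1134]
eef_rot: [-2.645, 1.571, -1.319]
force: [-0.7, -0.2, -2.3]
grip_width: 0.0182
```

Call:
servo_tool:
  motion: [0.3,0,0,0,0.5,0,0,0,0.5,0,0,0]

```text
time_s: 19.55
ee_pos: [0.5785, -0.0796, 0.1133]
eef_rot: [-1.593, 1.57, -0.266]
force: [-1.6, -1.1, 4.5]
grip_width: 0.018
```

Call:
servo_tool:
  motion: [0.2,0,0,0,0.4,0,0,0,0.4,0,0,0]

```text
time_s: 19.92
ee_pos: [0.5787, -0.0796, 0.1132]
eef_rot: [-1.516, 1.57, -0.19]
force: [-2.1, 0.2, 7.6]
grip_width: 0.0177
```

Call:
servo_tool:
  motion: [0.2,0,0,0,0.4,0,0,0,0.4,0,0,0]

```text
time_s: 20.3
ee_pos: [0.5788, -0.0796, 0.1132]
eef_rot: [-1.52, 1.569, -0.194]
force: [-2.9, 0.7, 11.5]
grip_width: 0.0181
```

The floor is reached at TCP 0.1132, where 0.113 was expected, with about 13 N of push. I'll ease off before turning.

Call:
servo_tool:
  motion: [-0.6,0,0,0,-0.8,0,0,0,-0.8,0,0,0]

```text
time_s: 20.68
ee_pos: [0.5785, -0.0796, 0.1133]
eef_rot: [-1.542, 1.57, -0.216]
force: [-2.2, -0.1, 6.6]
grip_width: 0.0179
```

Run:
```python
from h import *
st()
```

```text
t 20.68 p [ 0.5785 -0.0796  0.1133] zdir 76.0 tilt [ 0.0007 -0.0001] q [-0.199  0.462  1.521 -0.     1.157 -1.526] F [-2.25 -0.14  6.56] M [0.05  0.489 0.041] w 0.0179
```

Call:
servo_tool:
  motion: [-0.5,0,0,2,-0.5,0,0,5,-0.5,0,0,8,-0.5,0,0,11,-0.5,0,0,14,-0.5,0,0,17,-0.5,0,0,20,-0.5,0,0,20,-0.5,0,0,20]

```text
time_s: 21.8
ee_pos: [0.5783, -0.0796, 0.1133]
eef_rot: [2.633, 1.571, -2.672]
force: [-2.1, -2.0, 1.9]
grip_width: 0.0178
```

Run:
```python
from h import *
st()
```

```text
t 21.80 p [ 0.5783 -0.0796  0.1133] zdir 56.0 tilt [-0.0003 -0.0001] q [-0.2    0.462  1.521 -0.     1.158 -1.178] F [-2.07 -2.05  1.88] M [-0.447  0.506 -0.02 ] w 0.0178
```

Call:
servo_tool:
  motion: [0,0,0,3,0,0,0,6,0,0,0,9,0,0,0,12,0,0,0,15,0,0,0,18,0,0,0,20,0,0,0,20,0,0,0,20]

```text
time_s: 22.92
ee_pos: [0.5783, -0.0796, 0.1134]
eef_rot: [2.746, 1.571, -2.908]
force: [-1.8, -2.7, 1.7]
grip_width: 0.0176
```

Run:
```python
from h import *
st()
```

```text
t 22.93 p [ 0.5783 -0.0796  0.1134] zdir 36.0 tilt [-0.0002 -0.    ] q [-0.199  0.462  1.521 -0.     1.158 -0.829] F [-1.83 -2.65  1.68] M [-0.627  0.579  0.001] w 0.0176
```

Call:
servo_tool:
  motion: [0,0,0,3,0,0,0,6,0,0,0,8,0,0,0,8]

```text
time_s: 23.42
ee_pos: [0.5783, -0.0796, 0.1134]
eef_rot: [2.573, 1.571, 3.062]
force: [-1.9, -1.8, 0.8]
grip_width: 0.0178
```

```bash
sed -i "s/'w %.4f'%o\['grip_width'\]/'w %.4f'%o['grip_width'],'tau6 %.4f'%o['tau'][5]/" h.py
python3 - <<'E'
from h import *
st()
E
```

```text
t 23.43 p [ 0.5783 -0.0796  0.1134] zdir 28.0 tilt [-0.0002  0.    ] q [-0.199  0.462  1.521 -0.     1.158 -0.689] F [-1.94 -1.83  0.77] M [-0.599  0.529  0.008] w 0.0178 tau6 0.4136
```

Call:
servo_tool:
  motion: [0,0,0,2,0,0,0,4,0,0,0,4]

```text
time_s: 23.8
ee_pos: [0.5783, -0.0795, 0.1134]
eef_rot: [2.598, 1.571, 3.017]
force: [-1.9, -2.1, 0.9]
grip_width: 0.0176
```

Run:
```python
from h import *
st()
```

```text
t 23.80 p [ 0.5783 -0.0795  0.1134] zdir 24.0 tilt [-0.0001  0.    ] q [-0.199  0.462  1.521 -0.     1.158 -0.618] F [-1.89 -2.12  0.94] M [-0.655  0.604  0.01 ] w 0.0176 tau6 0.4210
```

Call:
servo_tool:
  motion: [0,0,0,2,0,0,0,4,0,0,0,4]

```text
time_s: 24.18
ee_pos: [0.5783, -0.0795, 0.1134]
eef_rot: [2.519, 1.571, 2.867]
force: [-2.7, -1.0, -0.1]
grip_width: 0.0175
```

Run:
```python
from h import *
st()
```

```text
t 24.18 p [ 0.5783 -0.0795  0.1134] zdir 20.0 tilt [-0.0001  0.    ] q [-0.199  0.462  1.521  0.     1.158 -0.548] F [-2.75 -1.04 -0.15] M [-0.625  0.613  0.056] w 0.0175 tau6 0.4262
```

```bash
cat > mz.py <<'E'
from h import *
a=[]
for i in range(5):
    ctrl.camera('wrist');o=ctrl.get_obs();a.append([o['moment'][2],o['tau'][5],*o['force']])
print(np.mean(a,0).round(4),np.std(a,0).round(4));st()
E
python3 mz.py
```

```text
[ 0.0081  0.0694 -2.1029 -2.1614 -0.0563] [0.0267 0.0638 0.4125 0.1796 0.3833]
t 24.43 p [ 0.5783 -0.0795  0.1134] zdir 20.0 tilt [-0.0001  0.0001] q [-0.199  0.462  1.521  0.     1.158 -0.549] F [-2.79 -2.13 -0.22] M [-0.69   0.602  0.018] w 0.0177 tau6 0.0180
```

Call:
servo_tool:
  motion: [0.2,0,0,2,0.2,0,0,4,0.2,0,0,4]

```text
time_s: 24.8
ee_pos: [0.5784, -0.0796, 0.1133]
eef_rot: [-0.399, 1.571, -0.12]
force: [-3.4, -1.5, 1.7]
grip_width: 0.0174
```

```bash
python3 mz.py
```

```text
[ 2.6000e-03  6.4200e-02 -2.3950e+00 -2.1021e+00  2.6746e+00] [0.0451 0.0649 0.3387 0.4624 0.343 ]
t 25.05 p [ 0.5784 -0.0795  0.1134] zdir 16.0 tilt [ 0.0002 -0.    ] q [-0.199  0.462  1.521 -0.     1.158 -0.479] F [-2.5  -1.82  2.97] M [-0.622  0.755  0.048] w 0.0177 tau6 0.0115
```

Run:
```python
from h import *
c=cam('wrist','w6.png')
```

```text
(no output)
```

View pics/w6.png

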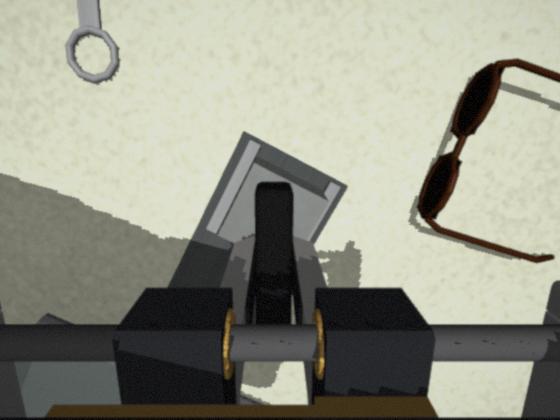

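The bar turns with the gripper and stays aligned between the fingers at (274,185–300), so the screw is following. I'll continue in small steps until it binds.

Call:
servo_tool:
  motion: [0,0,0,2,0,0,0,3,0,0,0,3]

```text
time_s: 25.48
ee_pos: [0.5784, -0.0795, 0.1133]
eef_rot: [-0.296, 1.571, -0.07]
force: [-2.2, -2.1, 2.4]
grip_width: 0.0179
```

```bash
python3 mz.py
```

```text
[ 0.0115  0.0572 -2.2825 -2.2289  4.2595] [0.0241 0.0348 0.3864 0.3051 0.2897]
t 25.73 p [ 0.5784 -0.0796  0.1133] zdir 13.0 tilt [ 0.0001 -0.    ] q [-0.199  0.462  1.521 -0.     1.158 -0.426] F [-1.82 -2.05  4.73] M [-0.639  0.737  0.048] w 0.0178 tau6 0.0296
```

Call:
servo_tool:
  motion: [0,0,0,2,0,0,0,3,0,0,0,3]

```text
time_s: 26.1
ee_pos: [0.5784, -0.0796, 0.1133]
eef_rot: [-0.409, 1.571, -0.235]
force: [-2.8, -2.1, 5.1]
grip_width: 0.0175
```

```bash
python3 mz.py
```

```text
[ 0.0213  0.056  -2.7073 -2.0015  4.9849] [0.0164 0.0348 0.7019 0.2361 0.1592]
t 26.35 p [ 0.5784 -0.0796  0.1133] zdir 10.0 tilt [ 0.0001 -0.    ] q [-0.199  0.462  1.521  0.     1.158 -0.374] F [-1.88 -2.21  5.14] M [-0.59   0.652  0.021] w 0.0178 tau6 0.0284
```

Call:
servo_tool:
  motion: [0,0,0,2,0,0,0,3,0,0,0,3]

```text
time_s: 26.72
ee_pos: [0.5784, -0.0795, 0.1133]
eef_rot: [-0.256, 1.571, -0.134]
force: [-1.8, -1.4, 3.8]
grip_width: 0.0177
```

```bash
python3 mz.py
```

```text
[ 0.0208  0.0518 -2.467  -2.2407  5.0663] [0.0202 0.0178 0.3045 0.7991 0.3104]
t 26.98 p [ 0.5784 -0.0796  0.1133] zdir 7.0 tilt [ 0.0002 -0.    ] q [-0.199  0.462  1.521 -0.     1.158 -0.322] F [-2.06 -2.02  5.12] M [-0.66   0.705  0.006] w 0.0180 tau6 0.0396
```

Call:
servo_tool:
  motion: [0,0,0,2,0,0,0,3,0,0,0,3]

```text
time_s: 27.35
ee_pos: [0.5784, -0.0796, 0.1133]
eef_rot: [-0.36, 1.571, -0.29]
force: [-2.7, -2.8, 4.8]
grip_width: 0.0179
```

```bash
python3 mz.py
```

```text
[ 0.0515  0.0519 -2.1053 -2.4268  4.7581] [0.0218 0.0178 0.2185 0.5164 0.5359]
t 27.60 p [ 0.5784 -0.0795  0.1133] zdir 4.0 tilt [ 0.0001 -0.    ] q [-0.199  0.462  1.521 -0.     1.158 -0.269] F [-1.94 -3.    4.57] M [-0.638  0.658  0.065] w 0.0176 tau6 0.0397
```

Call:
servo_tool:
  motion: [0,0,0,2,0,0,0,3,0,0,0,3]

```text
time_s: 27.98
ee_pos: [0.5784, -0.0796, 0.1133]
eef_rot: [-0.66, 1.571, -0.643]
force: [-2.0, -2.7, 4.4]
grip_width: 0.0175
```

```bash
python3 mz.py
```

```text
[ 0.1658  0.1658 -2.1939 -1.5899  4.5639] [0.0204 0.0178 0.3934 0.2923 0.3546]
t 28.23 p [ 0.5784 -0.0796  0.1133] zdir 1.0 tilt [ 0.0001 -0.0001] q [-0.199  0.462  1.521 -0.     1.158 -0.217] F [-2.31 -1.12  3.87] M [-0.693  0.699  0.171] w 0.0179 tau6 0.1537
```

The screw binds: the moment jumped from 0.05 to 0.166 N m after 75° of turn. I'll relax slightly within the play, release and lift away.

Call:
servo_tool:
  motion: [-0.4,0,0,-1,-0.4,0,0,-2,-0.4,0,0,-2]

```text
time_s: 28.6
ee_pos: [0.5783, -0.0796, 0.1134]
eef_rot: [2.902, 1.57, 2.955]
force: [-1.5, -2.0, 0.5]
grip_width: 0.0177
```

```bash
python3 mz.py
```

```text
[-0.0029 -0.0243 -0.9846 -2.4403 -0.7729] [0.0224 0.0319 0.5189 0.3023 0.9543]
t 28.85 p [ 0.5782 -0.0795  0.1134] zdir 3.0 tilt [-0.0004  0.0001] q [-0.199  0.462  1.521  0.     1.159 -0.252] F [-1.34 -2.89 -2.43] M [-0.664  0.337 -0.047] w 0.0178 tau6 0.0011
```

Call:
servo_tool:
  motion: [0,0,0,0,0,0,0,0,0,0,0,0,0,0,0,0,0,0,0,0,0,0,0,0]
  gripper: 0.7

```text
time_s: 29.6
ee_pos: [0.5784, -0.0795, 0.1137]
eef_rot: [0.261, 1.571, 0.313]
force: [-0.4, 0.3, -0.4]
grip_width: 0.0653
```

Run:
```python
from h import *
st();cam('wrist','w7.png')
```

```text
t 29.60 p [ 0.5784 -0.0795  0.1137] zdir 3.0 tilt [0. 0.] q [-0.199  0.462  1.521  0.     1.159 -0.252] F [-0.44  0.32 -0.35] M [-0.012  0.064  0.031] w 0.0653 tau6 -0.0000
```

View pics/w7.png

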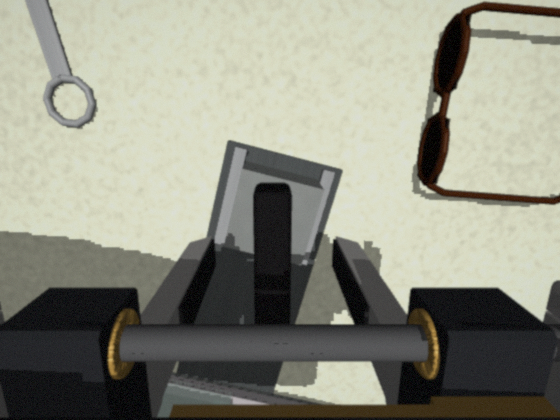

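Call:
servo_tool:
  motion: [-10,0,0,0,-30,0,0,0,-60,0,0,0,-90,0,0,0,-120,0,0,0,-120,30,0,0,-120,60,0,0,-120,60,0,0,-120,60,0,0]

```text
time_s: 30.78
ee_pos: [0.5753, -0.0202, 0.234]
eef_rot: [-0.557, 1.57, -0.504]
force: [-0.3, 0.6, -0.4]
grip_width: 0.0655
```

Run:
```python
from h import *
st()
for n in ['wrist','top','scene']:
    c=cam(n,n+'8.png')
    v,u=np.mgrid[0:420,0:560]; z=c['z_map']
    d=np.stack([(u-c['cx'])/c['fx']*z,(v-c['cy'])/c['fy']*z,z],-1)
    P=(d-np.ravel(c['tvec']))@R(c)
    dd=np.hypot(P[...,0]-.578,P[...,1]+.0795)
    m=(z>0)&(dd<.05)&(P[...,2]>.132)&(P[...,2]<.16)
    if m.sum()>30:
        q=P[m];print(n,m.sum(),np.median(q[:,2]),cv2.minAreaRect((q[:,:2]*1000).astype(np.float32)))
```

```text
t 30.77 p [ 0.5753 -0.0202  0.234 ] zdir 3.0 tilt [ 0.0004 -0.0002] q [-0.099  0.337  1.405 -0.     1.399 -0.151] F [-0.29  0.63 -0.36] M [-0.062  0.12   0.021] w 0.0655 tau6 0.0311
wrist 1869 0.14221153513686285 ((578.4593505859375, -78.83415222167969), (17.48252296447754, 84.47771453857422), 2.6314074993133545)
scene 340 0.14117970373790642 ((579.8837280273438, -77.20387268066406), (20.8121280670166, 86.83910369873047), 2.717017889022827)
```

View pics/scene8.png

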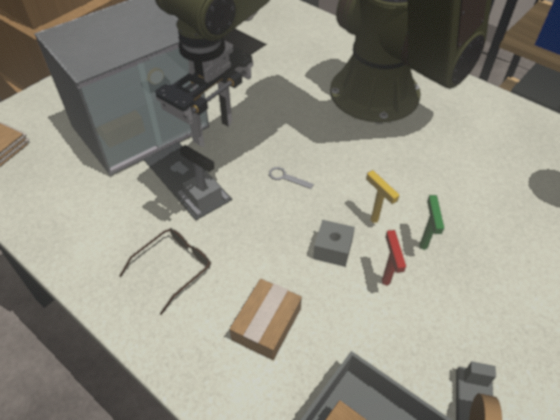

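View pics/wrist8.png

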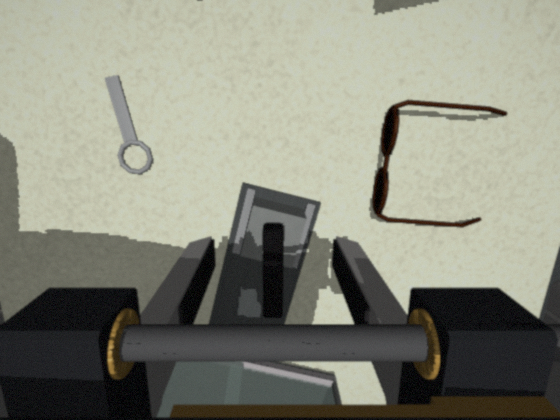

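The bar top is at 0.142 m, which puts the tip at about 0.020–0.021 m, home on the socket floor. The key is upright, the robot is clear, and the bystanders are where they were, so I'm handing in.

Run:
```python
from h import *
print(ctrl.hand_in())
```

```text
the job is handed in; nothing more can be done
None
```

The hold-down screw is tight and the key stands fully home in it, released. I handed in at about 31 s of the 70 s allowed.

- **Seating:** I read the direction of the screw's hexagon from a wrist picture and turned the key to match. It went down the bore and into the socket without touching. The floor came at tool height 0.1133 m (0.113 m expected), with about 13 N of push at most.
- **Turning:** I turned the screw clockwise through 75° in small steps. It then bound: the moment rose from about 0.05 to 0.166 N m (0.15 N m is enough). I eased back 2° and let go. I had no direct reading of the screw's angle, so tightness rests on that moment and the angle turned.
- **Last checks:**
  - **Key depth:** the bar's top stands at about 0.142 m, so the tip is about 26 mm below the boss's top, at the socket floor.
  - **Key position:** its centre is within about 1 mm of the bore as measured with the wrist camera. The scene camera differed by about 2 mm, which is within its calibration.
  - **Surroundings:** the gripper is clear of everything. The sunglasses, opener and parcel look unmoved in the pictures.
- **Slip on the way:** on the carry to the locker I gave a few turn values the wrong sign, so the key turned the wrong way briefly in free air. It touched nothing.

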